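# Load the top tray of a nested pile into the ratchet bay

### The job

Lift the top grey tray, with its two heat sinks aboard, off the nested pile without bringing the trays under it along, and put it down level in front of the blue bay with its tail handle away from the bay; let go of it there. Then take it by its tail handle and slide it into the bay until it is fully home and the red sprung pawl has clicked in behind it, and tug the handle back gently so that the tray comes back against the pawl, to prove that it holds. Leave the tray locked in the bay with both heat sinks in it, let go, and leave the other trays and the things around as they are.

Things in the scene. Friction and masses are not known exactly. Their poses are not given: they have to be found in the camera images.
- tray_top: Top one of three alike grey nesting trays, 84 x 60 mm, 30 mm high, about 0.12 kg (varies), carrying two heat sinks. Origin: centre of its underside; x along its length, z up, tail handle on the -x end. Foot 76 x 50 mm, z 0 to 6 mm, sits in the mouth of the tray below, 2 mm free all round; outer walls z = 6 to 30, walls and floor 3 mm thick, inner floor at z = 9.
- tray_top_rim (a point): Centre of tray_top's open mouth, level with its rim, 30 mm above its underside. In the pile the tray is to be taken across its 60 mm width (y). Only the upper 24 mm of the outer wall are this tray's; the next tray's equal wall begins right below, so fingers that reach deeper than 24 mm below the rim clasp two trays.
- tray_top_handle: The tail handle of tray_top, one piece with it: an upright grey fin 10 mm thick (y), from x = -42 to -84 mm of the tray's frame and z = 9 to 31 mm. This entry has the tray's own frame and origin, not the fin's centre.
- tray_top_grip (a point): A point on the fin of tray_top, midway through its thickness, 72 mm behind the tray's centre (30 mm behind its end wall), 25 mm above its underside: a good place to grip it across y. Gripped within 12 mm of the fin's free end, fingers stay clear of the pawl.
- tray_mid: The empty middle tray of the pile, like tray_top (origin 24 mm below tray_top's at the start). Must stay in the pile.
- tray_low: The empty lowest tray of the pile, like tray_top. Must stay in the pile.
- sink_a: Black finned heat sink 28 x 34 x 22 mm, 45 g, loose in tray_top. Origin: centre of its underside.
- sink_b: A second heat sink like sink_a, loose in tray_top.
- stand: Fixed dark steel stand under the pile. Origin: on the bench under the pile's centre, x along the trays, piled handles at its -x side. The lowest tray's underside rests at z = 8 mm; each tray adds 24 mm.
- fork_top (a point): Middle of the top of the stand's fork: two upright aluminium plates 100 mm high, x = -48 to -84 mm of the stand, y = 9 to 13 and -9 to -13 mm. They screen the piled handles with 4 mm to spare each side, so handles cannot be gripped in the pile and a tray must be raised 35 mm or more straight up before moving sideways.
- bay: Fixed aluminium apron with a blue roofed bay at its +x end. Origin: on the bench under the apron's middle; x points into the bay. Floor 4 mm high, x = -75 to 142 mm (100 mm wide before x = 37). Side walls x = 50 to 142, 65 mm apart, 46 mm high; roof x = 80 to 142, underside 44, top 49 mm high. A tray gets in only by sliding along +x, handle last. Pawl housing y = 39 to 65, x = 26 to 53, 34 mm high.
- bay_setdown (a point): Point on the apron's floor, x = -18 mm, 4 mm above the bench: a tray whose underside centre is put here, x axes alike, stands before the bay with room for fingers at its sides. Low rails (tops 12 mm above the bench) flank the apron, 90 mm apart at the front, narrowing to 65 mm at the mouth, and guide the tray.
- bay_home (a point): Where tray_top's origin is when the tray touches the end stop (fully home): x = 94.5 mm of the bay, on its floor 4 mm above the bench. Held back by the pawl it is at x = 90 mm: about 4.5 mm of play. A pull of 2 to 10 N against the pawl is enough for the tug.
- pawl (a joint): Red wedge-nosed pawl on the bay's +y side just before the mouth, sliding in y. 0 m: sprung out, nose 8 mm in the tray's path, ramp x = 18 to 48, catch face at x = 48 mm of the bay. The passing tray pushes it aside by 0.003 to 0.009 m (5 to 15 N of push, more if the tray is askew or pressed down); it springs back to 0 behind the tray's end wall when the tray is nearly home, and blocks its return.
- tape: Bystander: roll of masking tape, 103 mm across, 25 mm high; leave alone.
- hexkeys: Bystander: red folding hex key set, 28 x 85 x 20 mm; leave alone.
- flux: Bystander: slim blue bottle with a white nozzle, 36 mm across, 122 mm high; leave alone.
- solder_spool: Bystander: white spool of solder, 62 mm across, 45 mm high; leave alone.
- pliers_blue: Bystander: blue pliers, 46 x 152 x 11 mm; leave alone.
- board_b: Bystander: small green circuit board, 90 x 50 x 11 mm; leave alone.
Not all that is in view belongs to the job. Leave any green or yellow look-alike of the sink_a alone.

How it is judged:
By the outcome, as a careful person would: the job done as asked, in the order asked, and still so for the second after the job is handed in, with the robot touching nothing.
It also fails if it takes over 58 s, if anything falls off the work surface, if the arm or the gripper's body presses on something with over 40 N, if the wrist force passes 120 N, or if a joint passes its speed limit or range.

### The arm

A 6-joint arm with a two-finger parallel gripper is mounted at the origin on a cart in front of the work surface, level with it; the furniture and walls round the work are solid. World frame = base frame: x ahead of the robot, y to its left, z up, the work surface at z = 0. Lengths are in m, angles in degrees, forces in N, time in s.
With the tool pointing down it reaches from about 0.3 to 0.775 m from the base axis. Payload 14.6 kg.
Tool frame: the origin (TCP) lies on the centre line of the jaws, within the pads' length; the fingertips stand 11 mm ahead of it and the grasp point (between the pads) lies 8 mm behind it; z points along the fingers, y is the line along which they close (so a half turn about z gives the same grasp; the last joint's range is limited). The gripper opens to 94 mm and grips with 3 to 60 N. Pads are 16 mm wide; open, the fingers measure 119 mm over their backs; the gripper's body (75 mm by 177 mm) begins 78 mm behind the grasp point.
Start: joints at [-3.816, 17.183, 87.147, -0, 75.671, -3.816], TCP at [0.55, -0, 0.216] pointing down, gripper open.
Joint ranges: [-173.82, 173.82], [-45.26, 126.66], [13.44, 144.39], [-59.66, 239.66], [0, 175.72], [-146.38, 146.38]. Speed limits (degrees/s): [127.2, 127.2, 147.25, 180, 180, 180].

### API

Orientations are given as a 3x3 rotation matrix whose columns are the frame's x, y, z axes.
In Python, from rig import status, snapshot, env gives the robot as it stands.
- The arm moves only by the shell command python3 -m jog 'ROWS' [OPENING] [FORCE]. ROWS is JSON, a list that holds one entry, the list of rows, each a list of 4 numbers: the shift along the tool's x, y, z scaled (see below), then the turn about the tool's z scaled (see below). A call has 1 to 20 rows; each row shifts and turns the commanded pose from where the row before left it, along the tool's axes as they then stand; what a row does not reach is not made up. The controller multiplies each number of a shift by 15 cm and each number of a turn by 90 degrees. A row lasts 1/12 s, in which the tool goes at most 41.7 mm and 7.16 degrees, less where a joint would pass 70% of its speed; a pose out of reach is approached as far as the arm can. A call with a number of a shift or a turn outside -1 to 1 is refused whole. A call with a gripper value outside its range is refused whole. OPENING is the opening, from 0 (shut) to 1 (fully open), set as the call begins (- or left out, the last holds). The fingers move at their own pace and stop on an object; FORCE is the grip in N (left out, the last holds). Time passes only in rows, so rows that do not move let the fingers close. It gives the time, the measured TCP pose, the force, the opening and the grip force at its end, in the units of the state.
- status.observe(): the state, without advancing time (a new reading comes with each control period).
- snapshot(name): name is "scene" or "side" or "wrist"; returns a dict with "pixels" (480x640x3 uint8, red, green, blue), "mtx" (3x3 intrinsics, pixels), "position" and "orientation" of the camera in the world. Camera axes: x right, y up, looking along -z (the intrinsics and any distortion apply to the point x, -y, -z); pixel columns grow to the right and rows downward; lengths in m; the calibration is good to about 2 mm. A picture is of the moment at which its call begins. There is no depth.
- env.hand_in(): hands the job in; it is judged then, once.
The state is a dict: "t": time; "q": joint angles; "joint_velocities": joint speeds; "tau": joint torques, N m; "position": TCP position; "ee_rot": TCP orientation; "force": force on the tool from outside, world axes, zero at the start; "wrist_torque": the same for the moment, N m; "gripper_width": finger opening in m; "grasp_force": force on a finger pad.
Only numpy, scipy, OpenCV 4.12 (cv2) and the standard library are available. Lean on these libraries where they do the work, as an engineer would, in place of code of your own. Each camera call takes 0.05 s, during which the arm holds its last target. There are 200 camera calls.

## Working session

There is one attempt and no reset: what is moved stays moved. The work goes in short steps, Python scripts to look and compute and a shell command to move; the robot and the scene stay as the last step left them, time stands still between calls to the robot, and variables do not carry over. Pictures are saved under pics/ and viewed, at most 13 in all, crops included, and the job is handed in when it is done.

```bash
mkdir -p pics; ls
python3 - <<'E'
from rig import status,snapshot,env
import cv2,numpy as np
s=status.observe();print(s['t'],s['position'],s['ee_rot'],s['gripper_width'])
for n in ("scene","side","wrist"):
    d=snapshot(n);cv2.imwrite(f'pics/{n}0.png',d['pixels'][:,:,::-1]);np.savez(f'pics/{n}0.npz',**d)
    print(n,np.round(d['mtx'],1).tolist(),np.round(d['position'],3),np.round(d['orientation'],3).tolist(),d.keys())
E
```

```text
pics
0.0 [5.49763245e-01 2.99800779e-05 2.15907607e-01] [[-4.72630485e-05  9.99999394e-01 -1.10007482e-03]
 [ 9.99999997e-01  4.73332909e-05  6.38264021e-05]
 [ 6.38784336e-05 -1.10007180e-03 -9.99999393e-01]] 0.09382732981670155
scene [[588.3, 0.0, 321.9], [0.0, 588.3, 243.4], [0.0, 0.0, 1.0]] [ 0.094 -0.691  1.041] [[0.836, 0.414, -0.36], [-0.549, 0.645, -0.532], [0.012, 0.642, 0.766]] dict_keys(['pixels', 'mtx', 'position', 'orientation'])
side [[569.1, 0.0, 323.2], [0.0, 569.1, 243.6], [0.0, 0.0, 1.0]] [0.256 1.1   0.66 ] [[-0.973, 0.086, -0.213], [-0.229, -0.436, 0.87], [-0.018, 0.896, 0.444]] dict_keys(['pixels', 'mtx', 'position', 'orientation'])
wrist [[352.5, 0.0, 321.5], [0.0, 352.5, 240.0], [0.0, 0.0, 1.0]] [0.55  0.071 0.385] [[1.0, 0.001, 0.001], [-0.001, 0.969, 0.247], [-0.0, -0.247, 0.969]] dict_keys(['pixels', 'mtx', 'position', 'orientation'])
```

View pics/scene0.png

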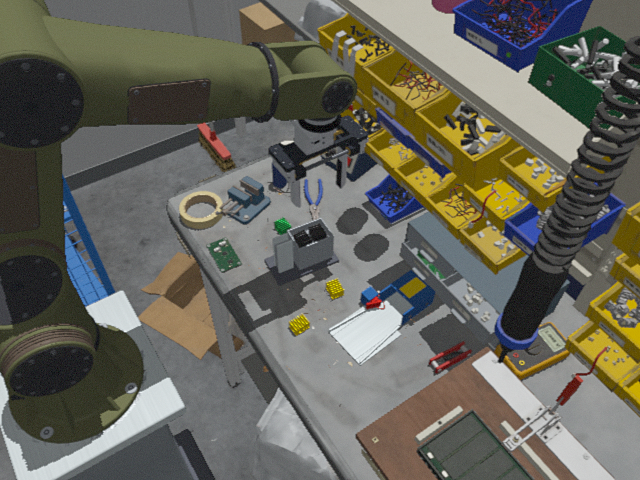

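View pics/side0.png

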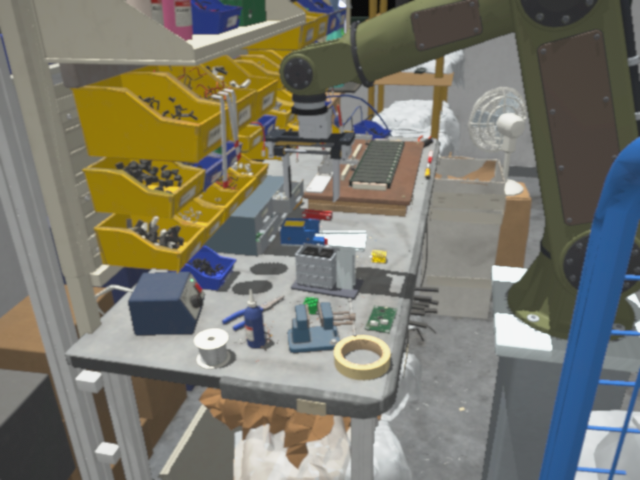

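The scene view shows the pile at about (312,240), with its fork at (285,252). The white apron is at (365,335), and the blue bay with its red pawl is at (405,297). The green and yellow sinks at (282,226), (335,288) and (299,324) are decoys.

View pics/wrist0.png

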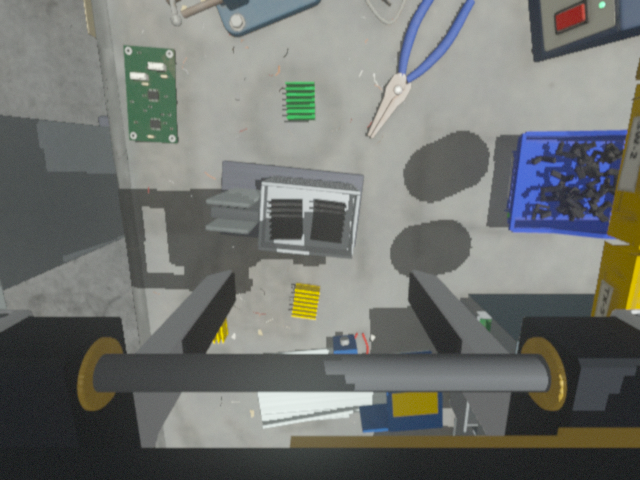

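Run:
```python
import cv2
i=cv2.imread('pics/scene0.png')[200:380,240:460]
j=cv2.imread('pics/side0.png')[190:310,270:410]
i=cv2.resize(i,None,fx=2.2,fy=2.2,interpolation=2);j=cv2.resize(j,(308,264),interpolation=2)
o=cv2.copyMakeBorder(i,0,0,0,308,cv2.BORDER_CONSTANT);o[:264,-308:]=j
cv2.imwrite('pics/crop0.png',o);print(o.shape)
```

```text
(396, 792, 3)
```

View pics/crop0.png

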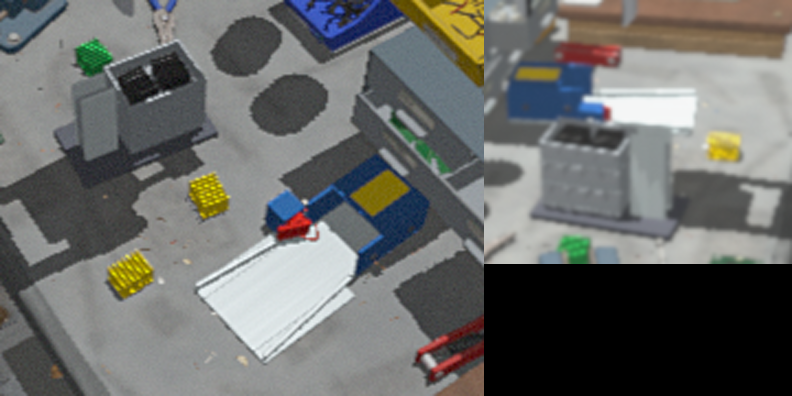

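The wrist view shows the pile top with its two black sinks: rim corners at about (262,182), (360,187), (353,257) and (258,247), and the fork at the left at (230,210). The only black pair is at (287,220) and (326,222). The green (300,102) and yellow (305,300), (220,330) sinks lie loose on the bench, so the target is the tray with the black pair.

```bash
cat > h.py <<'E'
import numpy as np,cv2
from rig import status,snapshot
def grab(n,tag):
    d=snapshot(n);cv2.imwrite(f'pics/{tag}.png',d['pixels'][:,:,::-1]);np.savez(f'pics/{tag}.npz',**d);return d
def load(tag): return np.load(f'pics/{tag}.npz')
def cast(d,uv,z):
    K=d['mtx'];uv=np.atleast_2d(np.array(uv,float))
    r=np.c_[(uv[:,0]-K[0,2])/K[0,0],-(uv[:,1]-K[1,2])/K[1,1],-np.ones(len(uv))]@d['orientation'].T
    p=d['position'];return p+r*((z-p[2])/r[:,2])[:,None]
def proj(d,P):
    c=(np.atleast_2d(P)-d['position'])@d['orientation'];K=d['mtx']
    return np.c_[K[0,0]*c[:,0]/-c[:,2]+K[0,2],-K[1,1]*c[:,1]/-c[:,2]+K[1,2]]
E
python3 - <<'E'
from h import *
np.set_printoptions(precision=4,suppress=True)
w=load('wrist0');s=load('scene0')
c=cast(w,[(262,182),(360,187),(353,257),(258,247)],.086);print('rim',c[:,:2],c.mean(0))
f=lambda u,v:(u/2.2+240,v/2.2+200)
print('rim scene',cast(s,[f(106,72),f(187,40),f(207,76),f(124,103)],.086)[:,:2])
print('apron',cast(s,[f(198,290),f(265,358)],.012)[:,:2])
print('roof',cast(s,[f(335,195),f(380,155),f(428,195),f(383,237)],.049)[:,:2])
# black sinks quad in wrist, bright rim detection
g=w['pixels'][165:275:3,245:375:4].mean(2).astype(int)
for r in g: print(' '.join('%3d'%v for v in r))
E
```

```text
rim [[ 0.5     0.0452]
 [ 0.5824  0.041 ]
 [ 0.5778 -0.0206]
 [ 0.4941 -0.0114]] [0.5386 0.0135 0.086 ]
rim scene [[ 0.4985  0.0363]
 [ 0.5885  0.0289]
 [ 0.5787 -0.0213]
 [ 0.4926 -0.0066]]
apron [[ 0.4633 -0.181 ]
 [ 0.4743 -0.2715]]
roof [[ 0.616  -0.1832]
 [ 0.6817 -0.1692]
 [ 0.6899 -0.2308]
 [ 0.6242 -0.2447]]
128 127 128 124 124 122 115 114 137 142 149 148 153 155 157 155 156 155 159 161 166 171 169 169 169 166 163 161 160 161 167 170 171
128 129 126 127 128 129 130 126 130 129 126 122 123 121 128 136 132 148 159 162 169 171 170 170 170 168 164 162 158 161 167 171 171
128 128 129 132 133 132 131 130 132 129 130 132 130 131 134 132 130 131 125 127 124 121 140 149 158 163 163 162 160 160 168 167 169
126 127 128 129 127 129 132 130 133 133 132 132 134 134 133 134 132 135 136 137 136 138 137 137 133 130 129 126 124 134 167 168 169
126 128 130 127 115 110 105 115 109 111 114 111 129 122 118 133 135 135 139 139 137 140 140 137 139 142 139 140 141 143 165 169 170
128 126 128  88  84 108 117 115 116 114 105 112 112 116 115 116 111 117 109 112 130 126 136 135 139 143 142 142 143 139 16
[... 3401 characters left out ...]
 151 143 139 133 156 152 148 154 159 165
 88  89  89  96 146 151 155 156 157 155 152 152 109  84  91  92  90  92  86  93 114 163 161 162 160 161 162 162 154 149 153 161 161
 89  88  86 152 154 150 153 156 156 154 152 152 139 131 136  93  93  93  89 134 144 161 162 161 161 161 162 162 157 147 152 161 163
 88 122 151 156 154 152 154 150 151 151 151 154 159 158 166 160 155 152 153 161 164 163 163 163 159 162 160 166 155 151 154 160 164
 87 144 156 155 154 154 154 152 151 150 154 154 158 159 165 163 161 160 158 164 164 162 164 163 159 162 161 163 157 149 154 158 161
 84 144 156 156 155 156 157 153 149 149 152 153 157 161 164 166 162 159 161 165 166 164 162 166 164 160 164 163 155 153 156 157 161
```

```bash
python3 -m jog '[[[0,0,0,0.079],[0,0,0,0.079],[0,0,0,0.079],[0,0,0,0.079],[0,0,0,0.079],[0,0,0,0.079],[0,0,0,0.079],[0,0,0,0.079],[0,0,0,0.079],[0,0,0,0.079],[0,0,0,0.079],[0,0,0,0.079],[0,0,0,0.052],[-0.08,0.18,0,0],[-0.08,0.18,0,0],[-0.08,0.18,0,0],[-0.08,0.18,0,0],[0,0,0,0],[0,0,0,0],[0,0,0,0]]]'
python3 -c "
from h import *
d=grab('wrist','w1');print(d['position'],status.observe()['q'])"
```

```text
t: 1.82
position: [0.5021, -0.1078, 0.2164]
ee_rot: [[1.0, -0.0, -0.0], [-0.0, -1.0, 0.0], [-0.0, -0.0, -1.0]]
force: [0.2, 0.1, -0.3]
gripper_width: 0.0939
grasp_force: 0.0
[ 0.57395886 -0.10823599  0.38514037] [-1.61602911e+01  1.25444971e+01  9.29971275e+01  8.73234836e-03
  7.44716573e+01  7.38067030e+01]
```

View pics/w1.png

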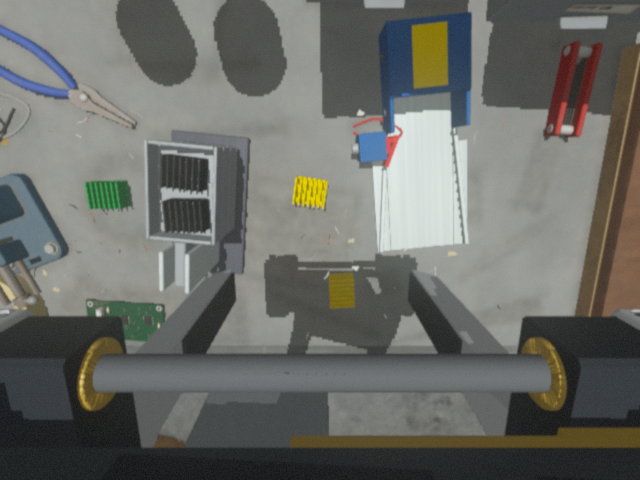

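The wrist view from above shows the pile rim with corners at about (147,142), (218,147), (216,243) and (146,236), holding the two black sinks. The apron's front edge runs from (380,251) to (468,243). The blue roof is at (381–470, 13–100) and the pawl at (393,145).

```bash
python3 - <<'E'
from h import *
np.set_printoptions(precision=4,suppress=True)
d=load('w1');im=d['pixels'];hsv=cv2.cvtColor(im,cv2.COLOR_RGB2HSV)
def poly(m,e,z):
    cs,_=cv2.findContours(m,cv2.RETR_EXTERNAL,cv2.CHAIN_APPROX_NONE);c=max(cs,key=cv2.contourArea)
    a=cv2.approxPolyDP(c,e,True)[:,0];print(np.c_[a,cast(d,a,z)[:,:2]])
w=np.zeros(im.shape[:2],np.uint8);w[100:260,365:480]=((hsv[...,2]>185)&(hsv[...,1]<40))[100:260,365:480]*255
print('apron');poly(cv2.morphologyEx(w,cv2.MORPH_CLOSE,np.ones((5,5))),4,.004)
b=np.zeros_like(w);b[0:135,370:480]=((hsv[...,0]>100)&(hsv[...,0]<125)&(hsv[...,1]>130))[0:135,370:480]*255
y=((hsv[...,0]>15)&(hsv[...,0]<35)&(hsv[...,1]>120));y[120:]=0;y[:,:400]=0;y[:,460:]=0
print('blue');poly(b|(y*255).astype(np.uint8),3,.049)
print('label');poly((y*255).astype(np.uint8),3,.049)
g=im[132:252,138:226:2].mean(2).astype(int)
# rim edges: print 3 rows and 3 columns profiles
G=im.mean(2).astype(int)
for v in (165,190,225):print('row',v,list(zip(range(138,228),G[v,138:228]))[:16],'...',list(zip(range(204,226),G[v,204:226])))
for u in (160,182,205):print('col',u,list(zip(range(134,156),G[134:156,u])),'...',list(zip(range(226,252),G[226:252,u])))
E
python3 -c "
import cv2
i=cv2.imread('pics/w1.png');a=i[130:260,135:255];b=i[5:260,360:485]
a=cv2.resize(a,(480,520),interpolation=2);b=cv2.resize(b,(255,520),interpolation=2)
import numpy as np;cv2.imwrite('pics/c1.png',np.hstack([a,b]))"
```

```text
apron
[[448.     110.       0.6135  -0.2372]
 [394.     115.       0.6088  -0.1824]
 [395.     131.       0.5931  -0.1842]
 [388.     135.       0.5891  -0.1771]
 [398.     134.       0.5901  -0.1874]
 [391.     162.       0.5618  -0.1815]
 [386.     170.       0.5535  -0.1766]
 [373.     166.       0.5577  -0.1627]
 [380.     251.       0.464   -0.1738]
 [468.     242.       0.4744  -0.2717]
 [466.     140.       0.5841  -0.2585]
 [458.     140.       0.5841  -0.2502]
 [450.     128.       0.596   -0.2408]]
blue
[[446.      22.       0.6794  -0.2141]
 [412.      26.       0.6764  -0.1854]
 [415.      87.       0.6281  -0.1911]
 [447.      83.       0.6314  -0.2191]]
label
[[446.      22.       0.6794  -0.2141]
 [412.      26.       0.6764  -0.1854]
 [415.      87.       0.6281  -0.1911]
 [447.      83.       0.6314  -0.2191]]
row 165 [(138, np.int64(139)), (139, np.int64(141)), (140, np.int64(141)), (141, np.int64(144)), (142, np.int64(143)), (143, np.int64(145)), (144, np.int64(155)), (145, np.int64(174)), (146, np.int64(174)), (147, np.int64(143)), (148, np.int64(102)), (149, np.i
[... 4727 characters left out ...]
(150, np.int64(108)), (151, np.int64(97)), (152, np.int64(98)), (153, np.int64(99)), (154, np.int64(118)), (155, np.int64(157))] ... [(226, np.int64(44)), (227, np.int64(49)), (228, np.int64(48)), (229, np.int64(53)), (230, np.int64(86)), (231, np.int64(111)), (232, np.int64(129)), (233, np.int64(152)), (234, np.int64(163)), (235, np.int64(146)), (236, np.int64(115)), (237, np.int64(105)), (238, np.int64(108)), (239, np.int64(108)), (240, np.int64(120)), (241, np.int64(154)), (242, np.int64(178)), (243, np.int64(168)), (244, np.int64(138)), (245, np.int64(111)), (246, np.int64(102)), (247, np.int64(100)), (248, np.int64(101)), (249, np.int64(100)), (250, np.int64(101)), (251, np.int64(101))]
```

View pics/c1.png

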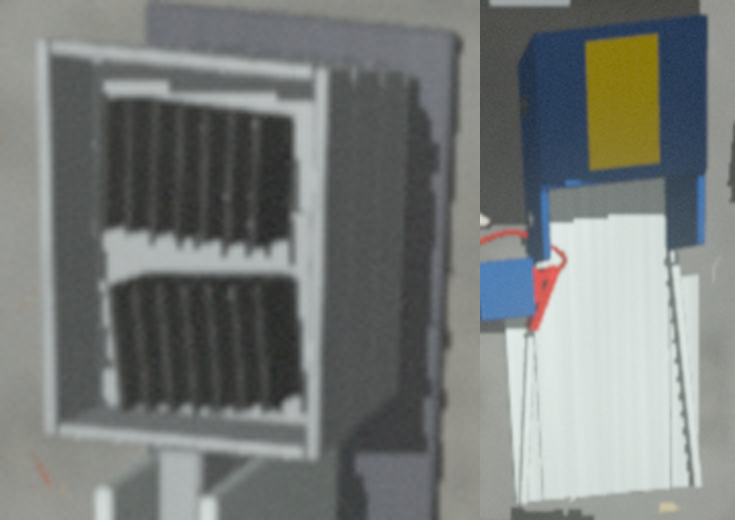

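The crop shows the rim's outer corners at (144.3,139.5), (217,146.3), (214.5,244.2) and (146.5,238.7). The rays from the apron's front edge and from the roof label agree: bay origin (0.544,-0.215), yaw 6.2°.

Run:
```python
from h import *
d=load('w1')
c=cast(d,[(144.3,139.5),(217,146.3),(214.5,244.2),(146.5,238.7)],.086)[:,:2]
print(c,c.mean(0));a=(c[0]+c[1]-c[2]-c[3])/2;b=(c[0]+c[3]-c[1]-c[2])/2
for v in(a,b):print(np.hypot(*v),np.degrees(np.arctan2(v[1],v[0])))
```

```text
[[ 0.58257762  0.03649171]
 [ 0.57714399 -0.02246581]
 [ 0.49404126 -0.01408563]
 [ 0.49908838  0.04503377]] [0.53821281 0.01124351]
0.08372462105413256 -5.800153537734191
0.059270576550735074 84.9276034542204
```

```bash
python3 -m jog '[[[0.06,-0.2,0,0.02],[0.06,-0.2,0,0.02],[0.06,-0.2,0,0.02],[0.06,-0.2,0,0],[0,0,0.15,0],[0,0,0.15,0],[0,0,0.15,0],[0,0,0.15,0],[0,0,0.1,0],[0,0,0,0],[0,0,0,0],[0,0,0,0]]]' 1 25
```

```text
t: 2.87
position: [0.5442, 0.0106, 0.1126]
ee_rot: [[0.996, -0.093, 0.001], [-0.093, -0.996, -0.0], [0.001, -0.0, -1.0]]
force: [0.4, -0.4, 0.5]
gripper_width: 0.0941
grasp_force: 0.0
```

```bash
python3 -m jog '[[[-0.04,-0.006,0,0],[0,0,0.1,0],[0,0,0.1,0],[0,0,0.037,0],[0,0,0,0],[0,0,0,0],[0,0,0,0]]]' 1 25
python3 -c "
from h import *
grab('wrist','w2')"
```

```text
t: 3.45
position: [0.5382, 0.0116, 0.077]
ee_rot: [[0.996, -0.094, 0.002], [-0.094, -0.996, -0.0], [0.002, -0.0, -1.0]]
force: [-0.0, -0.5, -0.1]
gripper_width: 0.094
grasp_force: 0.0
```

View pics/w2.png

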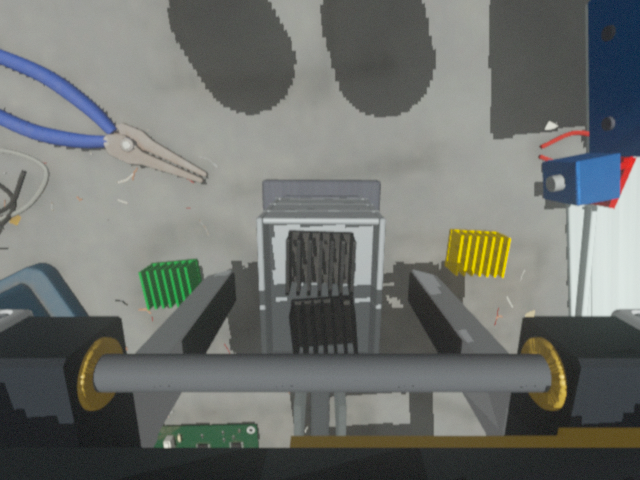

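The wrist view shows the tray centred between the fingers, with its rim from 258 to 383 px and its sides parallel to the image columns. The jaws can close now.

```bash
python3 -m jog '[[[0,0,0,0],[0,0,0,0],[0,0,0,0],[0,0,0,0],[0,0,0,0],[0,0,0,0],[0,0,0,0],[0,0,0,0],[0,0,0,0],[0,0,0,0]]]' 0 25
```

```text
t: 4.33
position: [0.5377, 0.0116, 0.0759]
ee_rot: [[0.996, -0.094, 0.0], [-0.094, -0.996, 0.0], [0.0, -0.0, -1.0]]
force: [-0.5, 0.2, 1.7]
gripper_width: 0.0599
grasp_force: 25.0
```

```bash
python3 -m jog '[[[0,0,-0.015,0],[0,0,-0.025,0],[0,0,-0.035,0],[0,0,-0.04,0],[0,0,-0.05,0],[0,0,-0.05,0],[0,0,-0.06,0],[0,0,-0.06,0],[0,0,-0.06,0],[0,0,-0.04,0],[0,0,-0.02,0],[0,0,0,0],[0,0,0,0]]]'
python3 - <<'E'
from h import *
a=grab('side','s3')['pixels'][:,:,::-1];b=grab('scene','sc3')['pixels'][:,:,::-1]
cv2.imwrite('pics/c3.png',np.hstack([cv2.resize(a[170:310,270:400],(390,420)),cv2.resize(b[150:290,230:360],(390,420))]))
E
```

```text
t: 5.42
position: [0.5376, 0.0116, 0.144]
ee_rot: [[0.996, -0.094, -0.0], [-0.094, -0.996, -0.0], [-0.0, 0.0, -1.0]]
force: [-0.1, -0.3, -2.2]
gripper_width: 0.0596
grasp_force: 25.0
```

View pics/c3.png

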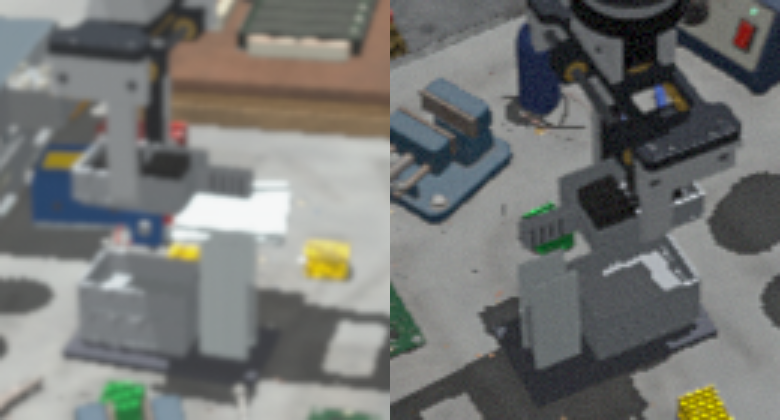

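The side and scene crops show only the top tray in the air, level and with its sinks aboard. The middle and low trays are still in the pile, and the 2.1 N of load fits one tray.

```bash
python3 -m jog '[[[0.006,0.05,0,0],[0.006,0.1,0,0],[0.006,0.15,0,0],[0.006,0.19,0,0],[0.006,0.19,0,0],[0.006,0.19,0,0],[0.006,0.19,0,0],[0.006,0.19,0,0],[0.006,0.13,0,0],[0.006,0.09,0,0],[0.005,0.05,0,0],[0,0,0,-0.03],[0,0,0,-0.04],[0,0,0,-0.039],[0,0,0,-0.02],[0,0,0,0],[0,0,0,0],[0,0,0,0]]]'
python3 -c "
from h import *
grab('wrist','w4');grab('scene','sc4')"
```

```text
t: 7.02
position: [0.526, -0.216, 0.1441]
ee_rot: [[0.994, 0.107, -0.0], [0.107, -0.994, 0.0], [-0.0, -0.0, -1.0]]
force: [-1.3, 0.4, -2.1]
gripper_width: 0.0596
grasp_force: 25.0
```

View pics/w4.png

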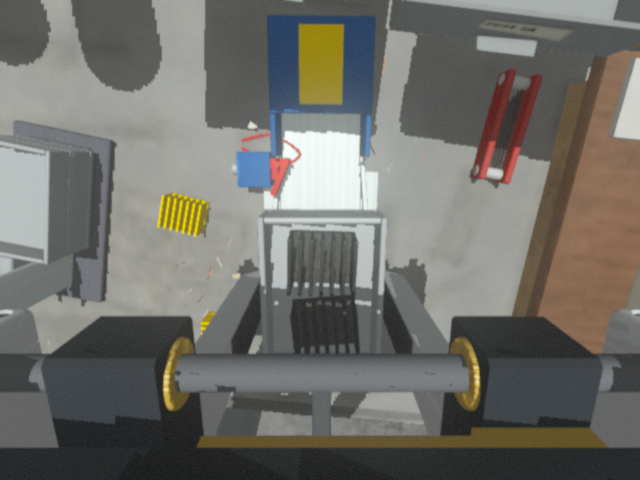

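The tray hangs straight in line with the bay. The rim's centre is at column 322 and the roof label's centre at column 321, and both are square. I'll lower it.

```bash
python3 -m jog '[[[0,0,0.05,0],[0,0,0.1,0],[0,0,0.13,0],[0,0,0.13,0],[0,0,0.13,0],[0,0,0.1,0],[0,0,0.06,0],[0,0,0.03,0],[0,0,0.02,0],[0,0,0.015,0],[0,0,0,0],[0,0,0,0],[0,0,0,0]]]'
```

```text
t: 8.2
position: [0.5262, -0.2165, 0.03]
ee_rot: [[0.994, 0.108, 0.001], [0.108, -0.994, -0.0], [0.001, 0.001, -1.0]]
force: [-0.6, -0.2, -1.8]
gripper_width: 0.06
grasp_force: 25.0
```

```bash
python3 -m jog '[[[0,0,0.013,0],[0,0,0.01,0],[0,0,0.007,0],[0,0,0.007,0],[0,0,0,0],[0,0,0,0],[0,0,0,0]]]'
```

```text
t: 8.78
position: [0.526, -0.2164, 0.024]
ee_rot: [[0.994, 0.108, 0.0], [0.108, -0.994, -0.0], [0.0, 0.0, -1.0]]
force: [-0.1, 1.1, 0.8]
gripper_width: 0.0596
grasp_force: 25.0
```

```bash
python3 -m jog '[[[0,0,0,0],[0,0,0,0],[0,0,0,0],[0,0,0,0]]]' 0.72; python3 -m jog '[[[0,0,-0.05,0],[0,0,-0.1,0],[0,0,-0.15,0],[0,0,-0.15,0],[0,0,-0.15,0],[0,0,0,0],[0,0,0,0]]]'
python3 -c "
from h import *
grab('wrist','w5');grab('scene','sc5')"
```

```text
t: 9.12
position: [0.526, -0.2164, 0.0239]
ee_rot: [[0.994, 0.108, 0.0], [0.108, -0.994, -0.0], [0.0, 0.0, -1.0]]
force: [-0.2, -0.1, 0.1]
gripper_width: 0.068
grasp_force: 0.0
t: 9.7
position: [0.5264, -0.2166, 0.1152]
ee_rot: [[0.994, 0.108, 0.002], [0.108, -0.994, -0.001], [0.002, 0.001, -1.0]]
force: [0.2, 0.2, -1.2]
gripper_width: 0.0679
grasp_force: 0.0
```

View pics/w5.png

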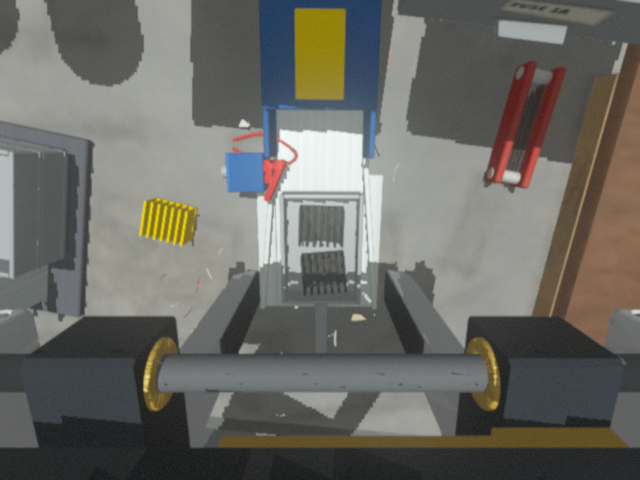

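The wrist view shows the tray standing square on the apron between the rails, its rim at x 285–358 px, with both sinks in it. The tail fin is at (321,330), pointing away from the bay.

```bash
python3 -m jog '[[[-0.06,0,0,0],[-0.12,0,0,0],[-0.14,0,0,0],[-0.12,0,0,0],[-0.06,0,0,0],[0,0,0.06,0],[0,0,0.12,0],[0,0,0.14,0],[0,0,0.12,0],[0,0,0.1,0],[0,0,0.05,0],[0,0,0.03,0],[0,0,0,0],[0,0,0,0],[0,0,0,0]]]' 0.35
```

```text
t: 11.05
position: [0.4519, -0.2247, 0.0215]
ee_rot: [[0.994, 0.108, 0.001], [0.108, -0.994, -0.001], [0.001, 0.001, -1.0]]
force: [-1.0, -0.7, 0.2]
gripper_width: 0.0331
grasp_force: 0.0
```

Close on the fin firmly.

```bash
python3 -m jog '[[[0,0,0,0],[0,0,0,0],[0,0,0,0],[0,0,0,0],[0,0,0,0],[0,0,0,0],[0,0,0,0]]]' 0 45
```

```text
t: 11.63
position: [0.4514, -0.2245, 0.021]
ee_rot: [[0.994, 0.108, 0.0], [0.108, -0.994, -0.0], [0.0, 0.0, -1.0]]
force: [-1.4, 0.8, 3.6]
gripper_width: 0.0096
grasp_force: 45.0
```

```bash
python3 -m jog '[[[0.02,0,0,0],[0.04,0,0,0],[0.05,0,0,0],[0.05,0,0,0],[0.05,0,0,0],[0.05,0,0,0],[0.05,0,0,0],[0.05,0,0,0],[0.02,0,0,0],[0,0,0,0],[0,0,0,0]]]'
```

```text
t: 12.55
position: [0.5085, -0.2185, 0.021]
ee_rot: [[0.994, 0.108, 0.001], [0.108, -0.994, -0.0], [0.001, 0.001, -1.0]]
force: [4.0, -1.2, 1.7]
gripper_width: 0.0096
grasp_force: 45.0
```

```bash
python3 -m jog '[[[0.03,0,0,0],[0.05,0,0,0],[0.05,0,0,0],[0.05,0,0,0],[0.05,0,0,0],[0.03,0,0,0],[0.02,0,0,0],[0,0,0,0],[0,0,0,0]]]'
```

```text
t: 13.3
position: [0.5499, -0.214, 0.021]
ee_rot: [[0.994, 0.108, 0.0], [0.108, -0.994, -0.0], [0.0, 0.0, -1.0]]
force: [-0.5, -2.3, 4.4]
gripper_width: 0.0097
grasp_force: 45.0
```

```bash
python3 -m jog '[[[0.02,0,0,0],[0.02,0,0,0],[0.02,0,0,0],[0.01,0,0,0],[0,0,0,0],[0,0,0,0]]]';python3 -m jog '[[[0.01,0,0,0],[0.01,0,0,0],[0,0,0,0],[0,0,0,0]]]'
```

```text
t: 13.8
position: [0.5601, -0.2127, 0.0211]
ee_rot: [[0.994, 0.108, -0.0], [0.108, -0.994, -0.0], [-0.0, 0.0, -1.0]]
force: [-2.6, -1.8, 6.4]
gripper_width: 0.01
grasp_force: 45.0
t: 14.13
position: [0.5625, -0.2124, 0.021]
ee_rot: [[0.994, 0.108, -0.002], [0.108, -0.994, 0.0], [-0.002, -0.0, -1.0]]
force: [-8.8, -0.9, 9.1]
gripper_width: 0.0097
grasp_force: 45.0
```

```bash
python3 -m jog '[[[0.008,0,0,0],[0.008,0,0,0],[0,0,0,0],[0,0,0,0]]]';python3 -m jog '[[[0.008,0,0,0],[0,0,0,0],[0,0,0,0]]]'
python3 -c "
from h import *
grab('wrist','w6');a=grab('scene','sc6')['pixels'][:,:,::-1][230:350,320:450]
b=cv2.imread('pics/w6.png')[100:330,200:440]
cv2.imwrite('pics/c6.png',np.hstack([cv2.resize(a,(390,360),interpolation=2),cv2.resize(b,(376,360),interpolation=2)]))"
```

```text
t: 14.47
position: [0.563, -0.2123, 0.0209]
ee_rot: [[0.994, 0.108, -0.007], [0.108, -0.994, 0.001], [-0.006, -0.002, -1.0]]
force: [-24.0, -1.7, 18.8]
gripper_width: 0.0097
grasp_force: 45.0
t: 14.72
position: [0.5636, -0.2122, 0.0208]
ee_rot: [[0.994, 0.108, -0.008], [0.108, -0.994, 0.001], [-0.008, -0.002, -1.0]]
force: [-27.9, -2.3, 20.0]
gripper_width: 0.0096
grasp_force: 45.0
```

View pics/c6.png

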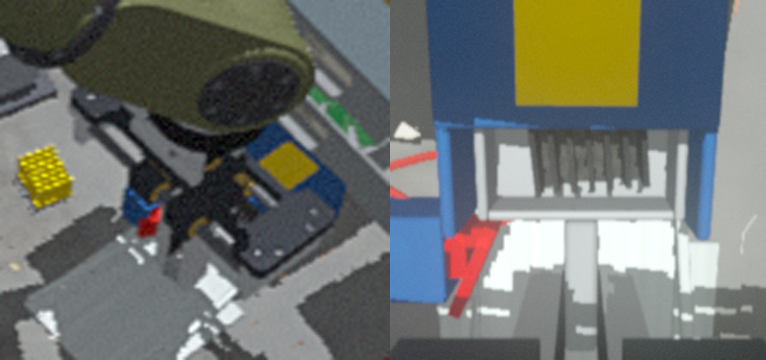

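The tray's rear wall, at crop row 215, is under the edge of the roof. The red nose, at (505,222), stands out behind it in the tray's path, so the pawl is in. The stop pushes back with 28 N, so the tray is home. Now the gentle tug.

```bash
python3 -m jog '[[[-0.01,0,0,0],[-0.01,0,0,0],[-0.01,0,0,0],[0,0,0,0],[0,0,0,0]]]';python3 -m jog '[[[-0.008,0,0,0],[-0.008,0,0,0],[0,0,0,0],[0,0,0,0]]]'
```

```text
t: 15.23
position: [0.5622, -0.2123, 0.0208]
ee_rot: [[0.994, 0.108, -0.0], [0.108, -0.994, 0.0], [-0.0, -0.0, -1.0]]
force: [-1.8, -1.3, 3.3]
gripper_width: 0.0092
grasp_force: 45.0
t: 15.57
position: [0.5599, -0.2125, 0.0208]
ee_rot: [[0.994, 0.108, -0.0], [0.108, -0.994, 0.0], [-0.0, -0.0, -1.0]]
force: [1.1, -0.1, 1.4]
gripper_width: 0.0093
grasp_force: 45.0
```

```bash
python3 -m jog '[[[-0.007,0,0,0],[0,0,0,0],[0,0,0,0]]]';python3 -m jog '[[[-0.005,0,0,0],[0,0,0,0],[0,0,0,0]]]'
```

```text
t: 15.82
position: [0.5592, -0.2125, 0.0208]
ee_rot: [[0.994, 0.108, 0.001], [0.108, -0.994, 0.0], [0.001, -0.0, -1.0]]
force: [5.3, 2.0, -1.1]
gripper_width: 0.0098
grasp_force: 45.0
t: 16.07
position: [0.5589, -0.2125, 0.0209]
ee_rot: [[0.994, 0.108, 0.002], [0.108, -0.994, 0.0], [0.002, -0.0, -1.0]]
force: [9.6, 3.0, -2.7]
gripper_width: 0.0095
grasp_force: 45.0
```

The tray has come back 4.6 mm and now resists with about 10 N, so the pawl holds. I'll ease off, let go with a small opening and rise straight up.

```bash
python3 -m jog '[[[0.005,0,0,0],[0,0,0,0]]]';python3 -m jog '[[[0,0,0,0],[0,0,0,0],[0,0,0,0],[0,0,0,0]]]' 0.23; python3 -m jog '[[[0,0,-0.04,0],[0,0,-0.08,0],[0,0,-0.15,0],[-0.1,0,-0.15,0],[-0.1,0,-0.15,0],[-0.1,0,-0.15,0],[-0.1,0,0,0],[0,0,0,0],[0,0,0,0]]]'
python3 -c "
from h import *
grab('side','s7');a=grab('scene','sc7')['pixels'][:,:,::-1][180:350,240:450];b=grab('wrist','w7')['pixels'][:,:,::-1][40:340,160:460]
cv2.imwrite('pics/c7.png',np.hstack([cv2.resize(a,(420,340),interpolation=2),cv2.resize(b,(340,340),interpolation=2)]))"
```

```text
t: 16.23
position: [0.5593, -0.2126, 0.0208]
ee_rot: [[0.994, 0.108, 0.001], [0.108, -0.994, 0.0], [0.001, -0.0, -1.0]]
force: [5.4, 1.8, -2.1]
gripper_width: 0.0093
grasp_force: 45.0
t: 16.57
position: [0.5586, -0.2128, 0.0207]
ee_rot: [[0.994, 0.108, -0.001], [0.108, -0.994, 0.0], [-0.001, -0.0, -1.0]]
force: [-0.6, -0.6, 0.1]
gripper_width: 0.0216
grasp_force: 0.0
t: 17.32
position: [0.4993, -0.2194, 0.1298]
ee_rot: [[0.994, 0.107, 0.001], [0.107, -0.994, -0.001], [0.001, 0.001, -1.0]]
force: [-0.3, 0.0, 0.5]
gripper_width: 0.0214
grasp_force: 0.0
```

View pics/c7.png

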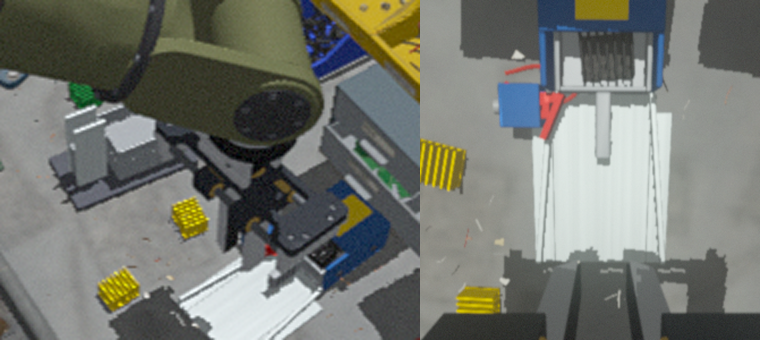

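The tray sits locked in the bay, with the pawl nose out behind its rear wall. At least one sink is visible in it, and the other is under the roof. The pile is intact and the gripper is clear, so I'm handing in.

```bash
python3 -c "
from rig import env
print(env.hand_in())"
```

```text
the job is handed in; nothing more can be done
None
```

The tray is locked in the bay behind the pawl, which held at about 10 N after 4.6 mm of play; the gripper is clear, the pile and bystanders were left alone, and the job is handed in at about 17 s (one heat sink was hidden under the roof in the last picture, but both were aboard before the slide).

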